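Unfold the lift stage's crank handle and raise the dish

ROBOT

A 6-joint arm with a two-finger parallel gripper is mounted at the origin on a cart in front of the work surface, level with it; the furniture and walls round the work are solid. World frame = base frame: x ahead of the robot, y to its left, z up, the work surface at z = 0. Lengths are in m, angles in rad, forces in N, time in s.
With the tool pointing down it reaches from about 0.35 to 0.85 m from the base axis. Payload 8.1 kg.
Tool frame: the origin (TCP) lies at the centre of the arm's flange, where the gripper is bolted on; the fingertips stand 186 mm ahead of it and the grasp point (between the pads) lies 167 mm ahead of it (robot.grasp_offset is the distance from the TCP to the grasp point, in m); z points along the fingers, y is the line along which they close (so a half turn about z gives the same grasp; the last joint's range is limited). The gripper opens to 93 mm and grips with 3 to 60 N. Pads are 15 mm wide; open, the fingers measure 128 mm over their backs; the gripper's body (75 mm by 188 mm) begins 65 mm behind the grasp point.
Start: joints at [-1.419, 0.13, 1.488, -0, 1.523, -0.085], TCP at [0.141, -0.583, 0.405] pointing down, gripper open.
Joint ranges: [-2.96, 2.96], [-0.89, 2.26], [0.02, 2.5], [-1.34, 4.48], [0, 2.73], [-2.66, 2.66]. Speed limits (rad/s): [2.39, 2.39, 2.79, 3.14, 3.14, 3.14].

INTERFACE

Orientations are given as a rotation vector (axis times angle).
In Python, from plant import robot gives the robot as it stands.
- The arm moves only by the tool drive_tool, never from a script. Its argument "moves" is one flat list of numbers, 7 for each row, row after row: the finger opening in mm, from 0 to 93, then the shift along the tool's x, y, z in mm, then the turn, a rotation vector about the tool's x, y, z in degrees. A call has 1 to 8 rows; each row shifts and turns the commanded pose from where the row before left it, along the tool's axes as they then stand; what a row does not reach is not made up. A row lasts 1/10 s, in which the tool goes at most 50 mm and 8.59 degrees, less where a joint would pass 70% of its speed; a pose out of reach is approached as far as the arm can. A call is refused whole if a number of a shift passes 50 or a number of a turn 8.59, either way. A call with a gripper value outside its range is refused whole. The fingers move at their own pace and stop on an object; "grip_force" is the grip in N (left out, the last holds). Time passes only in rows, so rows that do not move let the fingers close. It gives the time, the measured TCP pose, the force, the opening and the grip force at its end, in the units of the state.
- robot.read_state(): the state, without advancing time (a new reading comes with each control period).
- robot.read_camera(name): name is "scene" or "top" or "wrist"; returns a dict with "color" (420x560x3 uint8, red, green, blue), "depth" (420x560 float32, m along the optical axis (not along the pixel's ray), 0 where there is no reading), "mtx" (3x3 intrinsics, pixels), "dist_coeffs" ([k1, k2, p1, p2, k3] as OpenCV has them; the pictures are not rectified), "R" (3x3) and "t" (3): a world point X has camera coordinates R X + t. Camera axes: x right, y down, z forward; pixel columns grow to the right and rows downward; lengths in m; the calibration is good to about 2 mm. A picture is of the moment at which its call begins.
- robot.close_job(): hands the job in; it is judged then, once.
The state is a dict: "t": time; "q": joint angles; "dq": joint speeds; "joint_torque": joint torques, N m; "tool_pos": TCP position; "orientation": TCP orientation; "force": force on the tool from outside, world axes, zero at the start; "wrist_torque": the same for the moment, N m; "opening": finger opening in m; "gripper_force": force on a finger pad.
Only numpy, scipy, OpenCV 4.12 (cv2) and the standard library are available. Lean on these libraries where they do the work, as an engineer would, in place of code of your own. Each camera call takes 0.05 s, during which the arm holds its last target. There are 200 camera calls.

TASK

Two small blue lift stages stand on the bench. On the one that carries the white hexagonal dish with the pink wax lump, first swing the folded orange crank handle up until it stands upright, then turn the crank by it a quarter turn clockwise (seen from above) to its stop, so that the platform and dish rise. Leave the handle standing up and the dish level on its platform, and do not disturb the red-lidded jar on the other stage.

Things in the scene. Friction and masses are not known exactly. Their poses are not given: they have to be found in the camera images.
- dish_stage: Blue lift stage with the dish, fixed; its twin carries the jar. Grey base 245 x 110 mm, housings 52 mm high. Origin: on the crank's vertical axis, at bench height; +x towards the platform (110 x 110 mm, centre 125 mm along +x, top 75 mm above the bench, 100 mm raised), z up. Crank: steel arm 14 mm wide, top 66 mm above the bench (bolt head on the axis: 69 mm).
- handle (a joint): Fold hinge of the handle: 0 folded level along the arm, 1.57 upright (stop); starts 0 to 0.3. Its level hinge line, square to the arm, is 55 mm from the crank axis, 88 mm up, in a fork 17 mm wide, 96 mm high. Orange round sleeve 18 mm thick, 20 to 64 mm from the hinge: folded, its free end is 9 mm past the crank axis; upright, its tip is 152 mm up. Friction 0.035 N m: stays where left.
- crank (a joint): Turn of the crank about the stage's origin, clockwise from above: starts at 0, stop at 1.57 rad, lifting the platform 25 mm in proportion. From the axis to the handle's hinge the arm points 225 degrees counterclockwise from the stage's +x at 0 (towards -x and -y alike), 135 degrees at the stop (-x and +y alike). Friction 0.15 N m (3 N at the handle): stays where left.
- hex_dish: White hexagonal plastic dish, 87 x 99 x 24 mm, with a pink wax lump in it that stands about 45 mm high; it rests loose on the platform of dish_stage. Origin: centre of its underside, z up.
- wax_jar: Jar of white wax with a red lid, 70 mm across, 84 mm high, loose on the platform of the other stage; to be left alone. Origin: centre of its underside.
There are look-alikes about, which are no part of the job. Leave any brown look-alike of the hex_dish alone.

How it is judged:
By the outcome, as a careful person would: the job done as asked, in the order asked, and still so for the second after the job is handed in, with the robot touching nothing.
It also fails if it takes over 32 s, if anything falls off the work surface, if the arm or the gripper's body presses on something with over 40 N, if the wrist force passes 120 N, or if a joint passes its speed limit or range.

## Working session

There is one attempt and no reset: what is moved stays moved. The work goes in short steps, Python scripts to look and compute and a tool call to move; the robot and the scene stay as the last step left them, time stands still between calls to the robot, and variables do not carry over. Pictures are saved under pics/ and viewed, at most 10 in all, crops included, and the job is handed in when it is done.

Besides the shell and the picture viewer there is one more tool, called after "Call:" as name(argument=value, ...), one argument or row to a line, values as JSON. drive_tool: Moves the arm, as the interface text tells. Its arguments: {"type":"object","properties":{"moves":{"type":"array","items":{"type":"number"}},"grip_force":{"type":"number"}},"required":["moves"]}

```bash
mkdir -p pics; cat > h.py <<'E'
import numpy as np, cv2
from plant import robot
from scipy.spatial.transform import Rotation as Ro
def cam(n):
    return robot.read_camera(n)
def pts(c,uv):
    """pixels -> world points by depth"""
    uv=np.array(uv,float).reshape(-1,1,2)
    n=cv2.undistortPoints(uv,c['mtx'],c['dist_coeffs'])[:,0]
    ui=uv[:,0].astype(int); z=c['depth'][ui[:,1],ui[:,0]]
    P=np.c_[n*z[:,None],z]
    return (P-c['t'])@c['R']
def ray(c,uv,h):
    uv=np.array(uv,float).reshape(-1,1,2)
    n=cv2.undistortPoints(uv,c['mtx'],c['dist_coeffs'])[:,0]
    d=np.c_[n,np.ones(len(n))]@c['R']; o=-c['R'].T@c['t']
    return o+d*((h-o[2])/d[:,2])[:,None]
E
python3 - <<'E'
from h import *
a=cam('scene');b=cam('top')
np.savez('s.npz',**a);np.savez('t.npz',**b)
cv2.imwrite('pics/a.png',a['color'][...,::-1]);cv2.imwrite('pics/b.png',b['color'][...,::-1])
for c in(a,b):print(-c['R'].T@c['t'])
E
```

```text
[0.27664334 0.61499281 0.64008804]
[ 0.405706   -0.03870088  1.2784744 ]
```

View pics/a.png

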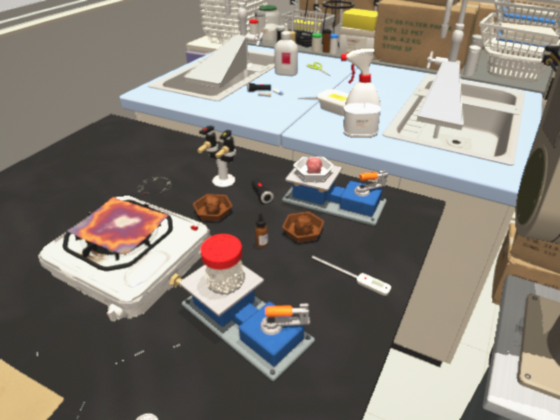

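View pics/b.png

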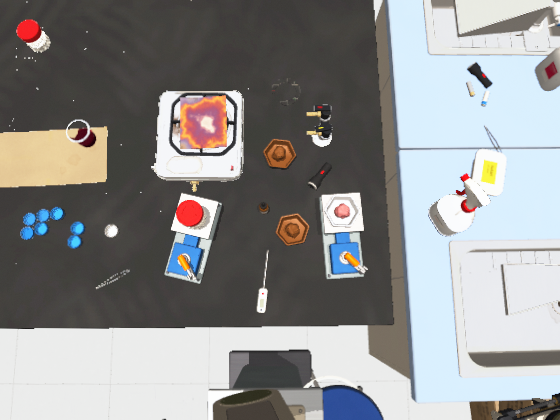

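The stage meant is the one at top-image (343,235), with the white hex dish and pink lump and its orange handle at (352,262). The twin at (190,240) carries the red-lidded jar, and the brown dishes at (280,153) and (292,229) are look-alikes. Next I'll measure it and confirm in an enlarged crop.

```bash
python3 - <<'E'
from h import *
c=np.load('t.npz');c={k:c[k] for k in c}
im=c['color']
cv2.imwrite('pics/c.png',cv2.resize(im[180:290,300:400,::-1],None,fx=5.4,fy=5.4,interpolation=cv2.INTER_CUBIC))
print(np.round(ray(c,[[343,235],[443,235],[343,335],[5,323],[390,323]],0),3))
hsv=cv2.cvtColor(im,cv2.COLOR_RGB2HSV)
def m(lo,hi,x0=305,x1=385,y0=180,y1=290):
    k=cv2.inRange(hsv,lo,hi);z=np.zeros_like(k);z[y0:y1,x0:x1]=k[y0:y1,x0:x1];return z
for n,k,h in(('orange',m((8,150,120),(20,255,255)),.09),('blue',m((100,120,60),(125,255,255)),.052),('white',m((0,0,190),(180,40,255),y1=238),.075)):
    ys,xs=np.nonzero(k);print(n,len(xs),xs.mean(),ys.mean())
    P=pts(c,np.c_[xs,ys]);print(' z',np.percentile(P[:,2],[5,50,95]))
    cs,_=cv2.findContours(k,cv2.RETR_EXTERNAL,cv2.CHAIN_APPROX_NONE)
    q=max(cs,key=cv2.contourArea);r=cv2.minAreaRect(ray(c,q[:,0],h)[:,:2].astype(np.float32));print(r,cv2.boxPoints(r).round(3).tolist())
E
```

```text
[[ 0.582 -0.233  0.   ]
 [ 0.578 -0.531  0.   ]
 [ 0.296 -0.222  0.   ]
 [ 0.336  0.75   0.   ]
 [ 0.327 -0.358  0.   ]]
orange 88 339.82954545454544 252.02272727272728
 z [0.01947025 0.0974023  0.10437166]
((0.5023927688598633, -0.23930767178535461), (0.04362032189965248, 0.017400730401277542), 47.46866989135742) [[0.48100000619888306, -0.24899999797344208], [0.49399998784065247, -0.26100000739097595], [0.5239999890327454, -0.2290000021457672], [0.5109999775886536, -0.21699999272823334]]
blue 769 342.47594278283486 253.05461638491548
 z [0.03439526 0.05030025 0.05490337]
((0.5259128212928772, -0.22575628757476807), (0.11455393582582474, 0.08055878430604935), 3.2701594829559326) [[0.4659999907016754, -0.1889999955892563], [0.47099998593330383, -0.26899999380111694], [0.5849999785423279, -0.2630000114440918], [0.5809999704360962, -0.18199999630451202]]
white 1341 341.98881431767336 213.80984340044742
 z [0.01343968 0.07578616 0.09824646]
((0.6353281736373901, -0.22051765024662018), (0.1088067963719368, 0.11185185611248016), 3.478973150253296) [[0.578000009059906, -0.1679999977350235], [0.5839999914169312, -0.2800000011920929], [0.6930000185966492, -0.27300000190734863], [0.6859999895095825, -0.16099999845027924]]
```

View pics/c.png

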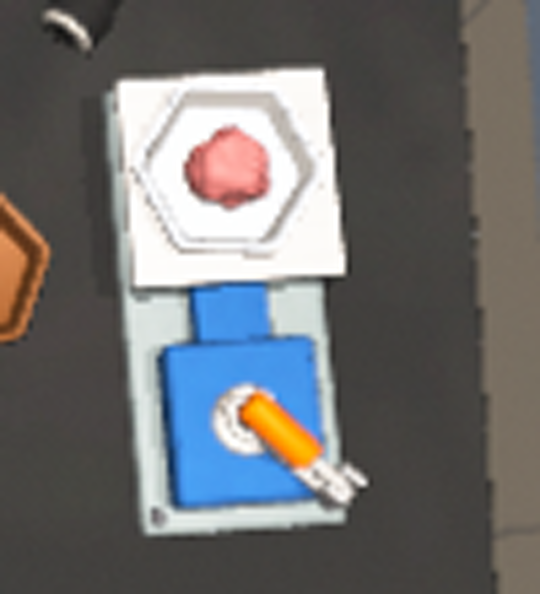

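Crop confirms: hex dish with pink lump on the platform, orange handle at crop (285,430), folded with its fork at (340,490). Next: get the handle angle and the approach numbers.

```bash
cat >> h.py <<'E'
A=np.array([.511,-.229]);yaw=np.radians(3.4)
def to(p,az=None,tilt=None):
    """remaining move in tool axes (mm, deg) for grasp point p, tool down, closing line at azimuth az (deg)"""
    s=robot.read_state();R0=Ro.from_rotvec(s['orientation']);g=s['tool_pos']+R0.apply([0,0,robot.grasp_offset])
    if az is None: R1=R0
    else:
        c=[]
        for a in(az,az+180):
            y=np.array([np.cos(np.radians(a)),np.sin(np.radians(a)),0]);z=np.array([0,0,-1.])
            c.append(Ro.from_matrix(np.c_[np.cross(y,z),y,z]))
        R1=min(c,key=lambda r:(R0.inv()*r).magnitude())
    t1=np.array(p)-R1.apply([0,0,robot.grasp_offset])
    print('t',s['t'],'q',np.round(s['q'],2),'grasp',g.round(4),'F',np.round(s['force'],1),'op',s['opening'])
    print('shift',np.round(R0.inv().apply(t1-s['tool_pos'])*1e3,1),'turn',np.round((R0.inv()*R1).as_rotvec(degrees=True),1))
E
python3 - <<'E'
from h import *
u=np.array([np.cos(yaw+np.pi/4),np.sin(yaw+np.pi/4)])
H=A-.055*u;print('hinge',H,'u',u)
for n in 'st':
    c=np.load(n+'.npz');c={k:c[k] for k in c}
    k=cv2.inRange(cv2.cvtColor(c['color'],cv2.COLOR_RGB2HSV),(5,130,110),(20,255,255))
    ys,xs=np.nonzero(k);P=pts(c,np.c_[xs,ys]);w=(np.linalg.norm(P[:,:2]-A,axis=1)<.08)&(P[:,2]>.07)&(P[:,2]<.14);P=P[w]
    s=(P[:,:2]-H)@u;v=(P[:,:2]-H)@[-u[1],u[0]]
    print(n,len(P),'s',np.percentile(s,[2,50,98]),'v',np.percentile(v,[5,50,95]),'zfit',np.polyfit(s,P[:,2],1),P[:,2].mean(),s.mean())
print(Ro.from_rotvec(robot.read_state()['orientation']).as_matrix().round(3))
to([.506,-.234,.238],48.4+90)
E
```

```text
hinge [ 0.47448406 -0.27012889] u [0.66392621 0.74779809]
s 130 s [0.01953087 0.04364214 0.06203121] v [-0.00148713  0.0060456   0.01028279] zfit [0.05011057 0.09524821] 0.09740325874022777 0.04300586139645014
t 67 s [0.02076175 0.04110473 0.06228753] v [-0.00647462  0.00395099  0.00821675] zfit [0.06727369 0.09589632] 0.09870231286689846 0.04171008763879993
[[ 0.972  0.235 -0.   ]
 [ 0.235 -0.972  0.002]
 [ 0.    -0.002 -1.   ]]
t 0.1 q [-1.42  0.13  1.49 -0.    1.52 -0.09] grasp [ 0.1407 -0.5828  0.2365] F [0.6 0.3 0.4] op 0.09277319289665321
shift [ 437.  -253.6   -1. ] turn [ -0.1  -0.  -34.8]
```

Call:
drive_tool(
  moves=[60,40,-23,0,0,0,0,60,40,-23,0,0,0,0,60,40,-23,0,0,0,0,60,40,-23,0,0,0,0,60,40,-23,0,0,0,0,60,40,-23,0,0,0,0,60,40,-23,0,0,0,0,60,40,-23,0,0,0,0],
)

```text
t: 0.9
tool_pos: [0.4096, -0.3277, 0.4044]
orientation: [-3.119, -0.371, 0.0]
force: [0.2, -0.3, 0.5]
opening: 0.06
gripper_force: 0.0
```

Call:
drive_tool(
  moves=[60,39,-23,0,0,0,0,60,39,-23,0,0,0,0,60,39,-23,0,0,0,0,60,0,0,0,0,0,-7,60,0,0,0,0,0,-7,60,0,0,0,0,0,-7,60,0,0,0,0,0,-7,60,0,0,0,0,0,-6.8],
)

```text
t: 1.7
tool_pos: [0.5062, -0.2346, 0.4041]
orientation: [-2.862, -1.294, 0.001]
force: [-1.0, 0.3, 0.0]
opening: 0.0597
gripper_force: 0.0
```

Call:
drive_tool(
  moves=[60,0,0,0,0,0,0,60,0,0,0,0,0,0],
)

```text
t: 1.9
tool_pos: [0.5062, -0.2347, 0.4044]
orientation: [-2.868, -1.282, 0.001]
force: [0.1, -0.2, 0.0]
opening: 0.0602
gripper_force: 0.0
```

```bash
python3 - <<'E'
from h import *
to([.506,-.234,.097],48.4+90)
c=cam('wrist');cv2.imwrite('pics/d.png',c['color'][...,::-1])
k=cv2.inRange(cv2.cvtColor(c['color'],cv2.COLOR_RGB2HSV),(5,130,110),(20,255,255))
cs,_=cv2.findContours(k,cv2.RETR_EXTERNAL,cv2.CHAIN_APPROX_NONE)
if cs:
    q=max(cs,key=cv2.contourArea);r=cv2.minAreaRect(ray(c,q[:,0],.090)[:,:2].astype(np.float32));print(r,cv2.boundingRect(q))
    q=ray(c,q[:,0],.090)[:,:2]
    print(-c['R'].T@c['t'])
E
```

```text
t 1.9 q [-0.53  0.02  1.61  0.    1.52  0.2 ] grasp [ 0.5061 -0.2347  0.2371] F [ 0.1 -0.2  0. ] op 0.06024568204786595
shift [  0.5  -0.5 140.1] turn [-0.   0.  -0.2]
((0.5801914930343628, -0.1117284893989563), (0.04813016206026077, 0.054382048547267914), 45.18281936645508) (207, 3, 66, 64)
[ 0.54947133 -0.18626015  0.38377393]
```

View pics/d.png

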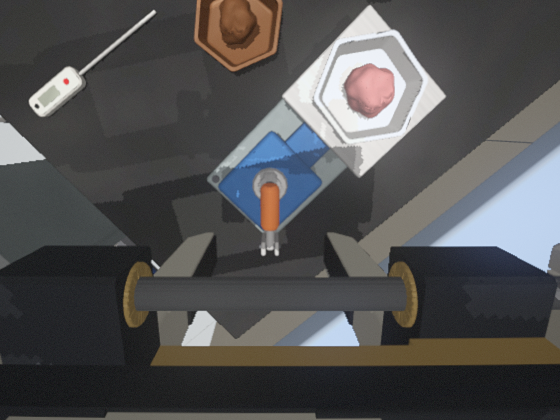

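Wrist view: handle at (270,207), aligned along the image column and centred between the fingers; its fork is at (270,245) and the bolt at (269,183). Compute its position.

```bash
python3 - <<'E'
from h import *
c=cam('wrist')
k=cv2.inRange(cv2.cvtColor(c['color'],cv2.COLOR_RGB2HSV),(5,130,110),(20,255,255));k[:165]=0;k[240:]=0;k[:,:240]=0;k[:,300:]=0
cs,_=cv2.findContours(k,cv2.RETR_EXTERNAL,cv2.CHAIN_APPROX_NONE);q=max(cs,key=cv2.contourArea)
r=cv2.minAreaRect(ray(c,q[:,0],.092)[:,:2].astype(np.float32));print(r,cv2.boundingRect(q))
print('bolt',ray(c,[[269,183]],.069),'fork',ray(c,[[270,245]],.092))
E
```

```text
((0.49988609552383423, -0.240239679813385), (0.046116992831230164, 0.016400570049881935), 48.1706428527832) (261, 183, 18, 48)
bolt [[ 0.5122129  -0.22563876  0.069     ]] fork [[ 0.47455845 -0.26925362  0.092     ]]
```

Call:
drive_tool(
  moves=[50,-1,0,40,0,0,0,50,-1,0,40,0,0,0,50,0,0,35,0,0,0,50,0,0,26,0,0,0,50,0,0,0,0,0,0],
)

```text
t: 2.5
tool_pos: [0.503, -0.2353, 0.259]
orientation: [-2.861, -1.282, 0.008]
force: [-0.7, 0.8, -0.2]
opening: 0.05
gripper_force: 0.0
```

Call:
drive_tool(
  moves=[30,0,0,0,0,0,0,14,0,0,0,0,0,0,14,0,0,0,0,0,0,14,0,0,0,0,0,0,14,0,0,0,0,0,0],
  grip_force=5,
)

```text
t: 3.0
tool_pos: [0.5047, -0.2359, 0.2642]
orientation: [-2.865, -1.286, 0.0]
force: [-0.5, 1.0, -0.3]
opening: 0.018
gripper_force: 5.0
```

```bash
python3 - <<'E'
from h import *
to([.505,-.236,.096],48.4+90)
E
```

```text
t 3.0 q [-0.53  0.13  1.75  0.    1.26  0.2 ] grasp [ 0.5046 -0.2357  0.0969] F [-0.5  1.  -0.3] op 0.01798148591431525
shift [0.1 0.3 0.9] turn [-0.1 -0.  -0. ]
```

Call:
drive_tool(
  moves=[14,-1,0,-8.6,0,0,0,14,-2.9,0,-8.3,0,0,0,14,-4.4,0,-7.5,0,0,0,14,-5.7,0,-6.6,0,0,0,14,0,0,0,0,0,0],
)

```text
t: 3.5
tool_pos: [0.4949, -0.2472, 0.2959]
orientation: [-2.866, -1.286, 0.0]
force: [-3.7, 4.8, 2.4]
opening: 0.018
gripper_force: 5.0
```

```bash
python3 - <<'E'
from h import *
to([.4745,-.2701,.138],48.4+90)
c=cam('scene');cv2.imwrite('pics/e.png',cv2.resize(c['color'][120:240,260:420,::-1],None,fx=5,fy=5))
E
```

```text
t 3.5 q [-0.56  0.08  1.74  0.    1.32  0.17] grasp [ 0.4948 -0.2471  0.1286] F [-3.7  4.8  2.4] op 0.01804583656460272
shift [-30.7  -0.   -9.4] turn [-0.   0.  -0.1]
```

View pics/e.png

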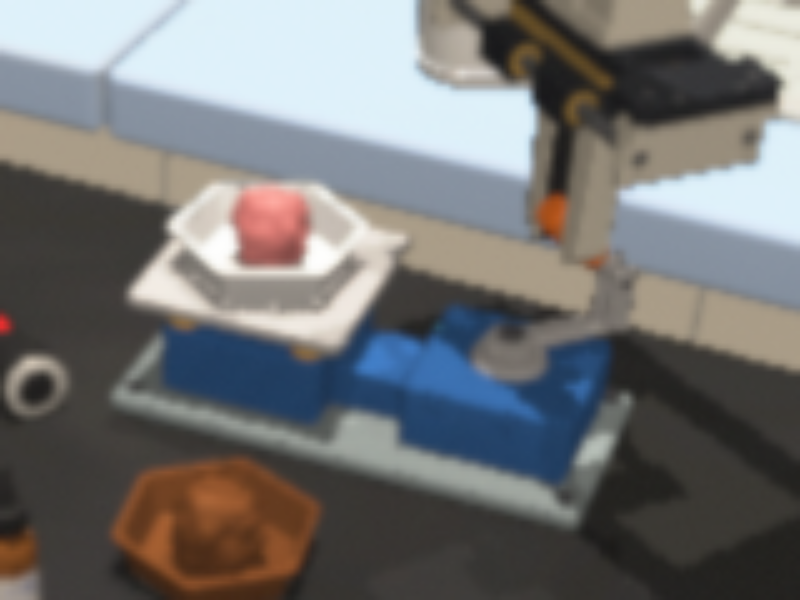

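The handle is pivoting in the pads (crop (560,215)), the crank is still at its start and the dish is undisturbed. Continue the arc.

Call:
drive_tool(
  moves=[14,-6.8,0,-5.4,0,0,0,14,-7.8,0,-4,0,0,0,14,-8.4,0,-2.5,0,0,0,14,-8,0,-1,0,0,0,14,0,0,0,0,0,0,14,0,0,0,0,0,0],
)

```text
t: 4.15
tool_pos: [0.4742, -0.2705, 0.3084]
orientation: [-2.866, -1.286, 0.001]
force: [-4.8, 4.1, 2.9]
opening: 0.018
gripper_force: 5.0
```

```bash
python3 - <<'E'
from h import *
to([.4745,-.2701,.138],48.4+90)
s=robot.read_state();print(np.round(s['wrist_torque'],2))
c=cam('scene');cv2.imwrite('pics/f.png',cv2.resize(c['color'][120:240,260:420,::-1],None,fx=5,fy=5))
E
```

```text
t 4.15 q [-0.61  0.05  1.75 -0.    1.34  0.12] grasp [ 0.474  -0.2705  0.1411] F [-4.8  4.1  2.9] op 0.01795906323286707
shift [ 0.5 -0.   3.1] turn [-0.   0.  -0.1]
[0.7  0.88 0.04]
```

View pics/f.png

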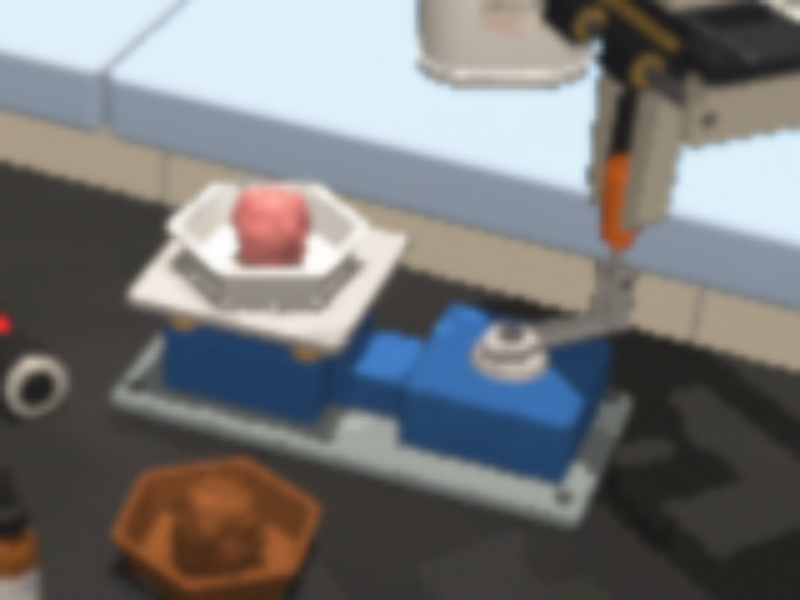

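Handle looks upright ((618,200)). Press it gently outward to feel the stop.

Call:
drive_tool(
  moves=[14,-1.5,0,0,0,0,0,14,-1.5,0,0,0,0,0,14,0,0,0,0,0,0,14,0,0,0,0,0,0],
)

```text
t: 4.6
tool_pos: [0.4724, -0.2725, 0.3084]
orientation: [-2.866, -1.286, 0.001]
force: [-3.8, 5.3, 2.9]
opening: 0.0179
gripper_force: 5.0
```

Call:
drive_tool(
  moves=[14,-1,0,0,0,0,0,14,-1,0,0,0,0,0,14,0,0,0,0,0,0,14,0,0,0,0,0,0],
)

```text
t: 5.0
tool_pos: [0.4711, -0.2739, 0.3084]
orientation: [-2.865, -1.286, 0.0]
force: [-4.0, 5.6, 2.3]
opening: 0.0178
gripper_force: 5.0
```

Call:
drive_tool(
  moves=[14,0,0,0,0,0,0,14,0,0,0,0,0,0,14,-1,0,0,0,0,0,14,-1,0,0,0,0,0,14,0,0,0,0,0,0,14,0,0,0,0,0,0],
  grip_force=15,
)

```text
t: 5.6
tool_pos: [0.4701, -0.275, 0.3084]
orientation: [-2.865, -1.287, -0.001]
force: [-1.4, 7.2, 1.6]
opening: 0.0174
gripper_force: 15.0
```

```bash
python3 - <<'E'
from h import *
to([.4745,-.2701,.138],48.4+90)
s=robot.read_state();print(np.round(s['wrist_torque'],2))
for n in ('scene','top'):
    c=cam(n)
    k=cv2.inRange(cv2.cvtColor(c['color'],cv2.COLOR_RGB2HSV),(5,150,110),(20,255,255))
    ys,xs=np.nonzero(k);P=pts(c,np.c_[xs,ys]);w=(np.linalg.norm(P[:,:2]-A,axis=1)<.09)&(P[:,2]>.09)&(P[:,2]<.17)
    print(n,w.sum());P=P[w];o=np.argsort(P[:,2])[::4]
    print(np.c_[P[o],xs[w][o],ys[w][o]].round(3)[:20])
E
```

```text
t 5.6 q [-0.62  0.05  1.75  0.    1.34  0.1 ] grasp [ 0.4701 -0.2748  0.1411] F [-1.4  7.2  1.6] op 0.017424927335537414
shift [6.6 0.  3.1] turn [-0.  -0.1 -0. ]
[1.36 0.26 0.06]
scene 75
[[ 4.71e-01 -2.66e-01  1.11e-01  3.84e+02  1.68e+02]
 [ 4.67e-01 -2.66e-01  1.15e-01  3.86e+02  1.67e+02]
 [ 4.68e-01 -2.63e-01  1.16e-01  3.85e+02  1.67e+02]
 [ 4.77e-01 -2.65e-01  1.18e-01  3.82e+02  1.65e+02]
 [ 4.72e-01 -2.63e-01  1.20e-01  3.84e+02  1.65e+02]
 [ 4.78e-01 -2.64e-01  1.23e-01  3.82e+02  1.63e+02]
 [ 4.73e-01 -2.63e-01  1.25e-01  3.84e+02  1.63e+02]
 [ 4.76e-01 -2.64e-01  1.30e-01  3.83e+02  1.61e+02]
 [ 4.76e-01 -2.64e-01  1.32e-01  3.83e+02  1.60e+02]
 [ 4.69e-01 -2.64e-01  1.34e-01  3.86e+02  1.60e+02]
 [ 4.71e-01 -2.62e-01  1.37e-01  3.85e+02  1.59e+02]
 [ 4.72e-01 -2.63e-01  1.39e-01  3.85e+02  1.58e+02]
 [ 4.78e-01 -2.66e-01  1.41e-01  3.83e+02  1.56e+02]
 [ 4.73e-01 -2.63e-01  1.44e-01  3.85e+02  1.56e+02]
 [ 4.76e-01 -2.66e-01  1.47e-01  3.84e+02  1.54e+02]
 [ 4.79e-01 -2.66e-01  1.49e-01  3.83e+02  1.53e+02]
 [ 4.73e-01 -2.61e-01  1.51e-01  3.85e+02  1.54e+02]
 [ 4.75e-01 -2.68e-01  1.52e-01  3.85e+02  1.52e+02]
 [ 4.73e-01 -2.67e-01  1.53e-01  3.86e+02  1.52e+02]]
top 0
[]
```

Sleeve is vertical at x≈0.473 from z 0.11 to 0.152, so it is upright against the stop. Now crank clockwise, turning the tool along with it.

Call:
drive_tool(
  moves=[14,0.5,-7.8,0,0,0,7.5,14,0.5,-7.8,0,0,0,7.5,14,0.5,-7.8,0,0,0,7.5,14,0.5,-7.8,0,0,0,7.5,14,0,0,0,0,0,0],
  grip_force=20,
)

```text
t: 6.2
tool_pos: [0.4532, -0.2495, 0.3084]
orientation: [3.101, 0.498, 0.002]
force: [0.4, 2.1, -1.7]
opening: 0.0175
gripper_force: 20.0
```

```bash
python3 - <<'E'
from h import *
to([*A,.138]);s=robot.read_state();R=Ro.from_rotvec(s['orientation']);print('F tool',R.inv().apply(s['force']).round(1),np.round(s['wrist_torque'],2))
E
```

```text
t 6.2 q [-0.6  -0.03  1.83  0.    1.34  0.65] grasp [ 0.4534 -0.2497  0.1411] F [ 0.4  2.1 -1.7] op 0.017497472739996238
shift [61.2 -1.6  3.2] turn [0. 0. 0.]
F tool [ 1.  -1.9  1.7] [ 0.39 -0.17  0.05]
```

Call:
drive_tool(
  moves=[14,0.5,-7.8,0,0,0,7.5,14,0.5,-7.8,0,0,0,7.5,14,0.5,-7.8,0,0,0,7.5,14,0.5,-7.8,0,0,0,7.5,14,0,0,0,0,0,0],
)

```text
t: 6.7
tool_pos: [0.4515, -0.2188, 0.3084]
orientation: [3.125, -0.316, 0.001]
force: [-0.8, 0.8, 0.9]
opening: 0.0177
gripper_force: 20.0
```

Call:
drive_tool(
  moves=[14,0.5,-7.8,0,0,0,7.5,14,0.5,-7.8,0,0,0,7.5,14,0.5,-7.8,0,0,0,7.5,14,0,0,0,0,0,0],
)

```text
t: 7.1
tool_pos: [0.4607, -0.1974, 0.3083]
orientation: [3.005, -0.916, 0.001]
force: [-1.2, 1.3, 3.5]
opening: 0.0172
gripper_force: 20.0
```

```bash
python3 - <<'E'
from h import *
to([*A,.138]);s=robot.read_state();R=Ro.from_rotvec(s['orientation']);print('F tool',R.inv().apply(s['force']).round(1),np.round(s['wrist_torque'],2))
E
```

```text
t 7.1 q [-0.51 -0.07  1.87 -0.    1.34  1.66] grasp [ 0.4607 -0.1975  0.141 ] F [-1.2  1.3  3.5] op 0.017247992331094537
shift [59.3 -1.9  3.1] turn [0. 0. 0.]
F tool [-1.7 -0.4 -3.5] [ 0.29  0.48 -0.09]
```

Call:
drive_tool(
  moves=[14,0.5,-7.8,0,0,0,7.5,14,0,-2,0,0,0,1,14,0,0,0,0,0,0,14,0,0,0,0,0,0],
)

```text
t: 7.5
tool_pos: [0.4662, -0.1904, 0.3083]
orientation: [2.93, -1.128, -0.0]
force: [-6.1, -1.8, 5.1]
opening: 0.0172
gripper_force: 20.0
```

Call:
drive_tool(
  moves=[14,0,-1.5,0,0,0,0,14,0,0,0,0,0,0],
)

```text
t: 7.7
tool_pos: [0.4668, -0.19, 0.3083]
orientation: [2.928, -1.128, -0.002]
force: [-10.4, -6.4, 6.0]
opening: 0.0174
gripper_force: 20.0
```

```bash
python3 - <<'E'
from h import *
to([*A,.138]);s=robot.read_state();R=Ro.from_rotvec(s['orientation']);print('F tool',R.inv().apply(s['force']).round(1),np.round(s['wrist_torque'],2))
c=cam('scene');cv2.imwrite('pics/g.png',cv2.resize(c['color'][120:240,260:420,::-1],None,fx=5,fy=5))
E
```

```text
t 7.7 q [-0.49 -0.06  1.86 -0.    1.34  1.82] grasp [ 0.4664 -0.1905  0.141 ] F [-10.4  -6.4   6. ] op 0.017386375132829424
shift [58.9 -1.4  3. ] turn [0. 0. 0.]
F tool [-3.4 11.7 -5.9] [-1.07  1.97 -0.16]
```

View pics/g.png

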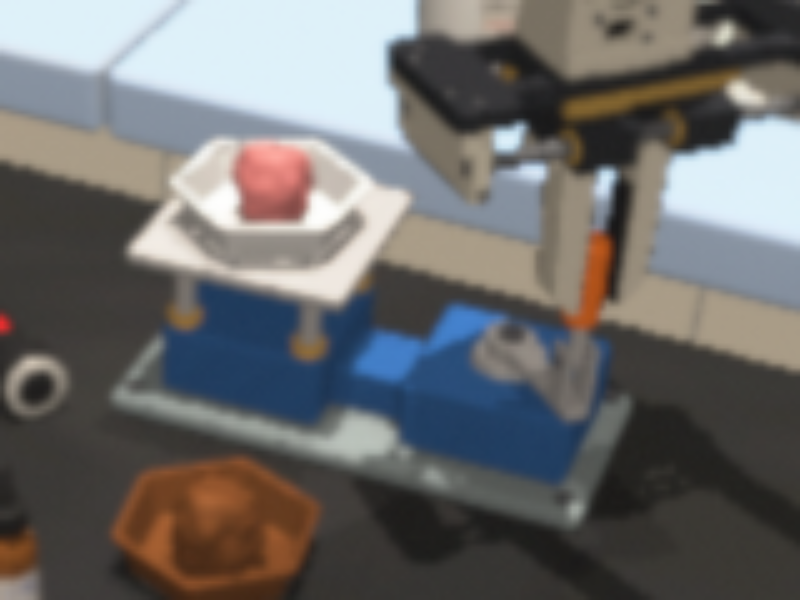

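At the stop: tangential force rose to 12 N, and the platform is up with the dish level. Pull the handle outward against its upright stop before releasing.

Call:
drive_tool(
  moves=[14,-1.5,0,0,0,0,0,14,-1.5,0,0,0,0,0,14,-1,0,0,0,0,0,14,0,0,0,0,0,0,14,0,0,0,0,0,0],
)

```text
t: 8.25
tool_pos: [0.4648, -0.1883, 0.3084]
orientation: [2.927, -1.128, 0.007]
force: [-0.6, -14.9, -3.5]
opening: 0.0171
gripper_force: 20.0
```

```bash
python3 - <<'E'
from h import *
to([*A,.138]);s=robot.read_state();R=Ro.from_rotvec(s['orientation']);print('F tool',R.inv().apply(s['force']).round(1),np.round(s['wrist_torque'],2))
c=cam('scene')
k=cv2.inRange(cv2.cvtColor(c['color'],cv2.COLOR_RGB2HSV),(5,150,110),(20,255,255))
ys,xs=np.nonzero(k);P=pts(c,np.c_[xs,ys]);w=(np.linalg.norm(P[:,:2]-A,axis=1)<.09)&(P[:,2]>.09)&(P[:,2]<.17);P=P[w]
print(len(P),P[:,2].min(),P[:,2].max(),np.polyfit(P[:,2],P[:,0],1),np.polyfit(P[:,2],P[:,1],1))
E
```

```text
t 8.25 q [-0.49 -0.07  1.87 -0.    1.34  1.82] grasp [ 0.4651 -0.1894  0.1411] F [ -0.6 -14.9  -3.5] op 0.017129112592358494
shift [60.6 -1.4  3.5] turn [0. 0. 0.]
F tool [ 9.5 11.5  3.6] [-2.59  0.01 -0.05]
75 0.10944703420614166 0.15395568325517203 [-0.03966676  0.46848993] [-0.03655256 -0.1832424 ]
```

Call:
drive_tool(
  moves=[24,0,0,0,0,0,0,50,0,0,0,0,0,0,50,0,0,0,0,0,0,50,0,0,-30,0,0,0,50,0,0,-40,0,0,0,50,0,0,-40,0,0,0,50,-30,0,-20,0,0,0,50,-40,0,0,0,0,0],
)

```text
t: 9.1
tool_pos: [0.4137, -0.1383, 0.4417]
orientation: [2.928, -1.138, 0.01]
force: [-0.7, 1.2, -0.1]
opening: 0.0501
gripper_force: 0.0
```

Call:
drive_tool(
  moves=[50,-40,0,0,0,0,0,50,-40,0,0,0,0,0,50,0,0,0,0,0,0,50,0,0,0,0,0,0],
)

```text
t: 9.5
tool_pos: [0.3541, -0.0835, 0.4382]
orientation: [-2.929, 1.137, -0.004]
force: [-0.1, -0.0, 0.9]
opening: 0.0502
gripper_force: 0.0
```

```bash
python3 - <<'E'
from h import *
to([*A,.138])
c=cam('scene');cv2.imwrite('pics/i.png',cv2.resize(c['color'][120:300,170:410,::-1],None,fx=3.3,fy=3.3))
k=cv2.inRange(cv2.cvtColor(c['color'],cv2.COLOR_RGB2HSV),(5,150,110),(20,255,255))
ys,xs=np.nonzero(k);P=pts(c,np.c_[xs,ys]);w=(np.linalg.norm(P[:,:2]-A,axis=1)<.09)&(P[:,2]>.09)&(P[:,2]<.17);P=P[w]
print(len(P),P[:,2].min(),P[:,2].max(),P.mean(0),np.polyfit(P[:,2],P[:,0],1),np.polyfit(P[:,2],P[:,1],1))
ys,xs=np.mgrid[170:200,285:345];P=pts(c,np.c_[xs.ravel(),ys.ravel()]);r=P[:,:2]-[.635,-.2205];w=(abs(r).max(1)<.055)&(P[:,2]>.06)&(P[:,2]<.13);print('plat z',np.percentile(P[w,2],[10,30,50]))
E
```

```text
t 9.5 q [-0.37 -0.56  2.02  0.    1.68  1.94] grasp [ 0.3545 -0.0836  0.2709] F [-0.1 -0.   0.9] op 0.050180431046043875
shift [213.3   1.9 133.4] turn [0. 0. 0.]
127 0.10973605909553748 0.15366652549592033 [ 0.46637777 -0.18759732  0.13385683] [0.02036789 0.46365139] [-0.06235833 -0.17925023]
plat z [0.07370459 0.09724944 0.09942579]
```

View pics/i.png

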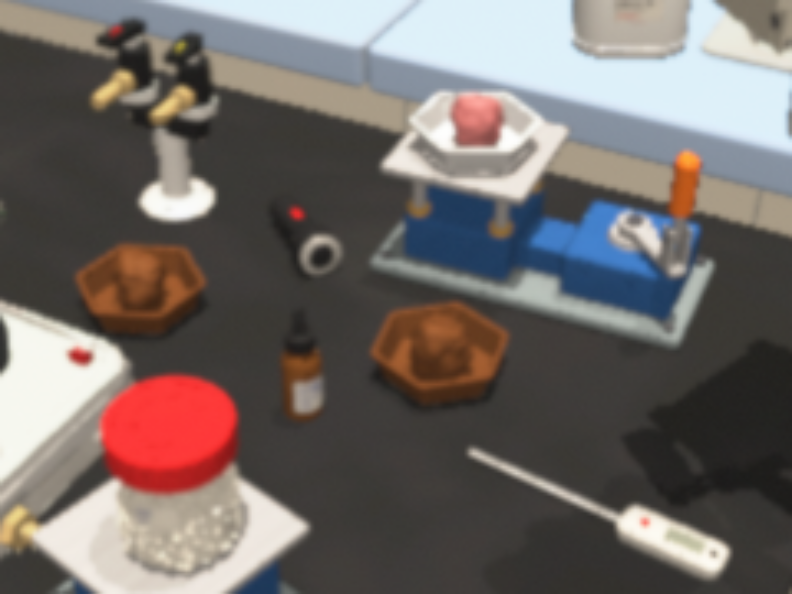

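Handle stands upright at (685,185), platform is up to about 0.0995 m with the dish level at (476,130), the jar is untouched, and the arm is clear.

```bash
python3 -c "
from plant import robot
print(robot.close_job())"
```

```text
the job is handed in; nothing more can be done
None
```

The job is handed in at about 9.5 s: the handle stands upright, the crank was turned clockwise to its stop, the platform rose to about 100 mm with the dish level on it, and the jar was not disturbed.

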